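# Prop the dough sheeter's hood open

### The arm

A 6-joint arm with a two-finger parallel gripper is mounted at the origin on the work surface. World frame = base frame: x ahead of the robot, y to its left, z up, the work surface at z = 0. Lengths are in m, angles in rad, forces in N, time in s.
With the tool pointing down it reaches from about 0.375 to 0.9 m from the base axis. Payload 3.1 kg.
Tool frame: the origin (TCP) lies at the very end of the fingers, on their centre line; the grasp point (between the pads) lies 19 mm behind it (manip.pinch_z is the distance from the TCP to the grasp point, in m); z points along the fingers, y is the line along which they close (so a half turn about z gives the same grasp; the last joint's range is limited). The gripper opens to 85 mm and grips with 20 to 120 N. Pads are 22 mm wide; open, the fingers measure 114 mm over their backs; the gripper's body (76 mm by 85 mm) begins 54 mm behind the grasp point. The pads swing forward as they close: fully open they stand 13 mm farther back than shut.
Start: joints at [1.073, 0.527, 1.433, -0, 1.181, -0.178], TCP at [0.196, 0.593, 0.231] pointing down, gripper open.
Joint ranges: [-3.08, 3.08], [-0.75, 2.2], [0.22, 2.44], [-1.43, 4.57], [0, 2.65], [-2.85, 2.85]. Speed limits (rad/s): [2.79, 2.79, 3.14, 3.14, 3.14, 3.14].

### API

Orientations are given as a unit quaternion [x, y, z, w].
In Python, from station import manip gives the robot as it stands.
- The arm moves only by the tool servo_tool, never from a script. Its argument "commands" is one flat list of numbers, 7 for each row, row after row: the shift along the tool's x, y, z each as a share of 500 mm, from -1 to 1, then the turn, a rotation vector about the tool's x, y, z each as a share of 360 degrees, from -1 to 1, then the opening, from -1 (shut) to 1 (fully open). In form: [dx, dy, dz, rx, ry, rz, claw, dx, dy, dz, rx, ry, rz, claw, ...]. A call has 1 to 12 rows; each row shifts and turns the commanded pose from where the row before left it, along the tool's axes as they then stand; what a row does not reach is not made up. A row lasts 1/12 s, in which the tool goes at most 41.7 mm and 7.16 degrees, less where a joint would pass 70% of its speed; a pose out of reach is approached as far as the arm can. A call with a number of a shift or a turn outside -1 to 1 is refused whole. A call with a gripper value outside its range is refused whole. The fingers move at their own pace and stop on an object; "force" is the grip in N (left out, the last holds). Time passes only in rows, so rows that do not move let the fingers close. It gives the time, the measured TCP pose, the force, the opening and the grip force at its end, in the units of the state.
- manip.sense(): the state, without advancing time (a new reading comes with each control period).
- manip.snapshot(name): name is "scene" or "side" or "wrist"; returns a dict with "img" (384x512x3 uint8, red, green, blue), "mtx" (3x3 intrinsics, pixels), "world_to_cam" (4x4, takes a point from world to camera coordinates). Camera axes: x right, y up, looking along -z (the intrinsics and any distortion apply to the point x, -y, -z); pixel columns grow to the right and rows downward; lengths in m; the calibration is good to about 2 mm. A picture is of the moment at which its call begins. There is no depth.
- manip.sign_off(): hands the job in; it is judged then, once.
Trained networks look in a picture, given as the dict that the camera call returned (one of the last four; its "shot" number tells which), for a name from the list of things; names that differ only in an ending like _2 or _b are one class to them, and where a whole thing is asked for, a point or a joint stands for the part that bears it (a point fixed in the world has none). Each returns a list of dicts, best first, with "conf" (0 to 1); they miss things now and then, are a little off and sometimes report something else, mostly with a low value. They report only what shows in the picture. A call takes as long as a camera call.
- manip.look_for(picture, query): "box" ([left, top, width, height] in pixels, round what is visible of it).
- manip.silhouettes(picture, query): "pixels" (384x512 bool, what is visible of it) and "box" ([left, top, width, height] in pixels, round what is visible of it).
The state is a dict: "t": time; "q": joint angles; "qd": joint speeds; "tau": joint torques, N m; "tcp_pos": TCP position; "tool_rot": TCP orientation; "force": force on the tool from outside, world axes, zero at the start; "ft_torque": the same for the moment, N m; "finger_gap": opening from 0.0 (shut) to 1.0 (fully open); "gripper_force": force on a finger pad.
Only numpy, scipy, OpenCV 4.12 (cv2) and the standard library are available. Lean on these libraries where they do the work, as an engineer would, in place of code of your own. Each camera call takes 0.05 s, during which the arm holds its last target. There are 200 camera calls.

### The job

The dough sheeter's hood stands raised for cleaning, but only its hinge friction holds it. Swing the long prop rod on the robot's side of the machine up by its black handle until its end sits fully home in the socket on the hood, then let go. Do not push the hood shut, and leave the short gap lever beside the rod as it is.

Things in the scene. Friction and masses are not known exactly. Their poses are not given: they have to be found in the camera images.
- prop_pivot (a point): Centre of the prop rod's pivot on the machine's near face (the one towards the robot), 110 mm above the table; fixed to the machine (200 x 380 x 125 mm, aluminium). Its axes are the machine's: z up, x level along the pivot pin, from the near face into the machine, y level along the near face to the end where the hood is hinged. The rod swings in the y-z plane through this point, 20 mm in front of the near face.
- prop_rod (a joint): Angle of the prop rod, a 10 mm dark steel rod, 241 mm from pivot to tip. 0: folded level along the near face, pointing to the pivot point's -y; it grows as the rod swings up; 1.57 upright; 1.754 is the end stop, with the tip home in the socket. The pivot is stiff: the rod stays where it is left and takes about 3 N at the handle to swing.
- prop_handle (a point): Grip point on the rod's black handle: a round crank-like handle, 16 mm thick, fixed to the rod 150 mm from the pivot, pointing level out from the machine (pivot point's -x). The black part begins 15 mm and ends 95 mm from the rod's axis; this point lies on its axis, 60 mm from the rod. It can be pinched from above and turns between the fingers as the rod swings.
- prop_tip (a point): Centre of the ball end (13 mm) of the prop rod.
- socket_seat (a point): Where the centre of the rod's ball end belongs: inside the socket, a dark steel stirrup (40 x 34 x 26 mm) on the raised hood's near side edge, open towards the rod. About 345 mm above the table.
- hood (a joint): Angle of the hood, a 200 x 310 mm steel cover hinged at the machine's end, 75 degrees raised, its edge about 430 mm above the table. 0 is fully raised (as at the start); it grows as the hood is pushed down towards shut. Its stiff hinge holds it unless pushed with several newtons.
- gap_knob (a point): Middle of the black knob (16 mm thick, 45 mm long, pointing out from the near face) of the roller-gap lever, a short lever of 60 mm on the near face below the hood's hinge. To be left alone; about 3 N on the knob moves it.

How it is judged:
At the end, for the whole second after the job is handed in: The rod's tip is within 18 mm of the seat in the hood's socket, the rod is let go and at rest, and the hood is still fully raised (within 0.06 rad) (distance between prop_tip and socket_seat below 0.018 m and value of joint hood below 0.06 rad and velocity of joint prop_rod between -0.05 and 0.05 rad/s); the robot touches nothing.
It fails at once if the hood is pushed down by more than 0.1 rad (value of joint hood above 0.1 rad).
It fails at once if the short gap lever is moved by more than about 15 mm at its knob (distance of gap_knob from where it was at the start of the episode above 0.015 m).
It also fails if it takes over 34 s, if anything falls off the work surface, if the arm or the gripper's body presses on something with over 40 N, if the wrist force passes 120 N, or if a joint passes its speed limit or range.

## Working session

There is one attempt and no reset: what is moved stays moved. The work goes in short steps, Python scripts to look and compute and a tool call to move; the robot and the scene stay as the last step left them, time stands still between calls to the robot, and variables do not carry over. Pictures are saved under pics/ and viewed, at most 10 in all, crops included, and the job is handed in when it is done.

Besides the shell and the picture viewer there is one more tool, called after ">>>" in YAML: its name, and indented under it one key for each argument. servo_tool: Moves the arm, as the interface text tells. Its arguments: {"type":"object","properties":{"commands":{"type":"array"},"force":{"type":"number"}},"required":["commands"]}

```bash
mkdir -p pics; cat > h.py <<'E'
import numpy as np, cv2
from station import manip
def save(n,p): cv2.imwrite(f'pics/{n}.png',p['img'][:,:,::-1])
def P(p):
    M=np.array(p['world_to_cam']);K=np.array(p['mtx']);return K@np.diag([1,-1,-1])@M[:3]
def proj(p,X):
    X=np.atleast_2d(X);h=np.c_[X,np.ones(len(X))]@P(p).T;return h[:,:2]/h[:,2:]
def tri(ps,uvs):
    A=[]
    for p,(u,v) in zip(ps,uvs):
        m=P(p);A+= [u*m[2]-m[0],v*m[2]-m[1]]
    X=np.linalg.svd(np.array(A))[2][-1];return X[:3]/X[3]
E
python3 - <<'E'
from h import *
s=manip.sense();print(s['t'],s['tcp_pos'],s['tool_rot'],s['force'])
for n in ['scene','side','wrist']:
    p=manip.snapshot(n);save(n,p);print(n,[k for k in p], np.round(-np.array(p['world_to_cam'])[:3,:3].T@np.array(p['world_to_cam'])[:3,3],3))
    for q in ['prop_handle','prop_rod','prop_tip','socket_seat','gap_knob','hood','prop_pivot']:
        try: print(q,[(np.round(d['box']).tolist(),round(d['conf'],2)) for d in manip.look_for(p,q)][:2])
        except Exception as e: print(q,e)
a=[cv2.imread(f'pics/{n}.png') for n in ['scene','side']]
E
```

```text
0.0 [0.19609171 0.59267554 0.23032343] [ 1.59203100e-01  9.87245224e-01 -1.05058499e-03 -3.68841754e-04] [-0.01739309  0.42050304  0.33756492]
scene ['img', 'mtx', 'world_to_cam', 'shot'] [ 1.098 -0.436  1.09 ]
prop_handle [([186.0, 200.0, 91.0, 42.0], 0.71)]
prop_rod [([186.0, 198.0, 97.0, 44.0], 0.83)]
prop_tip [([188.0, 202.0, 91.0, 40.0], 0.59)]
socket_seat [([281.0, 115.0, 94.0, 130.0], 0.72)]
gap_knob [([291.0, 185.0, 11.0, 15.0], 0.61)]
hood [([280.0, 110.0, 93.0, 135.0], 0.88)]
prop_pivot [([190.0, 112.0, 187.0, 233.0], 0.72)]
side ['img', 'mtx', 'world_to_cam', 'shot'] [ 0.115 -0.524  0.717]
prop_handle [([209.0, 238.0, 70.0, 45.0], 0.93)]
prop_rod []
prop_tip [([209.0, 241.0, 67.0, 43.0], 0.91)]
socket_seat [([203.0, 104.0, 90.0, 108.0], 0.81)]
gap_knob [([196.0, 222.0, 17.0, 22.0], 0.6)]
hood [([202.0, 105.0, 91.0, 107.0], 0.77), ([213.0, 244.0, 62.0, 37.0], 0.61)]
prop_pivot [([194.0, 105.0, 163.0, 228.0], 0.68)]
wrist ['img', 'mtx', 'world_to_cam', 'shot'] [0.128 0.617 0.375]
prop_handle []
prop_rod []
prop_tip []
socket_seat []
gap_knob []
hood []
prop_pivot []
```

```bash
python3 - <<'E'
import cv2
a=cv2.imread('pics/scene.png')[100:260,160:390];cv2.imwrite('pics/s1.png',cv2.resize(a,None,fx=3.4,fy=3.4,interpolation=2))
a=cv2.imread('pics/side.png')[90:350,170:370];cv2.imwrite('pics/s2.png',cv2.resize(a,None,fx=2.3,fy=2.3,interpolation=2))
E
```

```text
(no output)
```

View pics/s1.png

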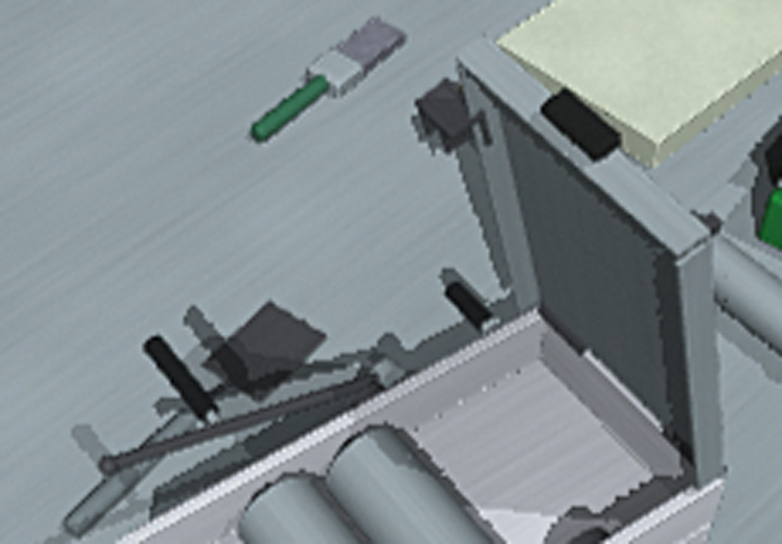

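View pics/s2.png

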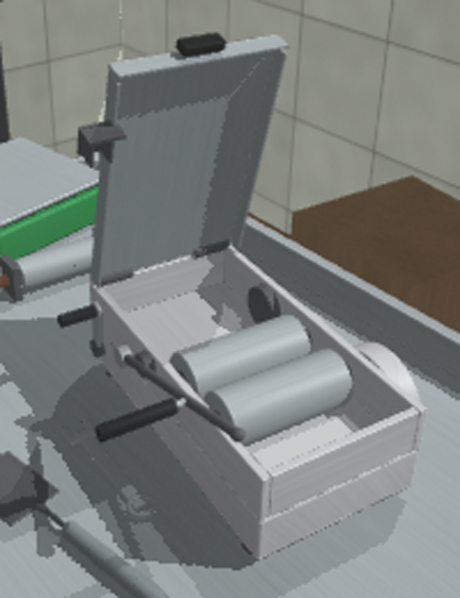

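```bash
cat >> h.py <<'E'
def model(v):
    px,py,yaw,th=v
    ex=np.array([np.cos(yaw),np.sin(yaw),0]);ey=np.array([-np.sin(yaw),np.cos(yaw),0]);z=np.array([0,0,1.])
    p=np.array([px,py,.11]);d=-np.cos(th)*ey+np.sin(th)*z
    return dict(piv=p,tip=p+.241*d,hin=p+.15*d-.015*ex,hout=p+.15*d-.095*ex,grip=p+.15*d-.06*ex,ex=ex,ey=ey,d=d)
E
python3 - <<'E'
from h import *
from scipy.optimize import least_squares
a=manip.snapshot('scene');b=manip.snapshot('side')
o=dict(tip=((191.8,236.8),(273.9,279.1)),piv=((273.2,210.3),(223.9,243.9)),hout=((204.7,200.6),(213,277.8)),hin=((221.2,221.2),(249.1,265.7)),
 sock=((291.5,132.4),(213.5,150.9)),kout=((292.4,183.8),(196,229)),kin=((303.5,194.7),(211,225)),top=((318.8,191.8),(211.3,215.2)))
T={k:tri([a,b],v) for k,v in o.items()}
for k,v in T.items(): print(k,v.round(3))
def res(v):
    m=model(v);return np.concatenate([np.r_[proj(a,m[k])[0]-o[k][0],proj(b,m[k])[0]-o[k][1]] for k in ['tip','hout','hin','piv']])
ax=T['hin']-T['hout']
r=least_squares(res,[*T['piv'][:2],np.arctan2(ax[1],ax[0]),.1],loss='soft_l1');print(r.x.round(4),r.fun.round(1))
for k,v in model(r.x).items(): print(k,v.round(4))
m=model([*r.x[:3],1.754]);print('home',m['tip'],m['grip'])
E
```

```text
tip [ 0.523 -0.1    0.178]
piv [0.561 0.127 0.112]
hout [0.444 0.002 0.154]
hin [ 0.524 -0.015  0.158]
sock [0.569 0.17  0.354]
kout [0.537 0.222 0.118]
kin [0.581 0.217 0.114]
top [0.605 0.25  0.119]
[ 0.5612  0.1275 -0.1657  0.2921] [-0.4  0.6 -0.5 -1.1 -0.4  0.8 -0.3  0.   0.1  1.4 -3.2 -0.3  0.2  0.8
 -0.2  0.1]
piv [0.5612 0.1275 0.11  ]
tip [ 0.5232 -0.1001  0.1794]
hin [ 0.5227 -0.0117  0.1532]
hout [0.4438 0.0015 0.1532]
grip [ 0.4784 -0.0043  0.1532]
ex [ 0.9863 -0.165   0.    ]
ey [0.165  0.9863 0.    ]
d [-0.158  -0.9445  0.2879]
home [0.56847086 0.17079612 0.34696689] [0.50655807 0.16434235 0.25748976]
```

```bash
cat >> h.py <<'E'
from scipy.spatial.transform import Rotation as Ro
V=np.array([0.5612,0.1275,-0.1657,0.2921]); TILT=12; OFF=.072
def pose(th,off=None,V=V,up=0,tilt=TILT,dn=0):
    off=OFF if off is None else off
    m=model([*V[:3],th]);ex,ey=m['ex'],m['ey']
    R=Ro.from_matrix(np.c_[-ex,ey,[0,0,-1]])*Ro.from_euler('y',-tilt,degrees=True)
    g=m['piv']+.15*m['d']-off*ex+up*np.array([0,0,1])
    return g+R.apply([0,0,.019+dn]),R
def cmds(cur,poses,claw,nd=4):
    p,R=cur;out=[]
    for q,S in poses:
        d=np.round(R.inv().apply(q-p)/.5,nd);w=np.round((R.inv()*S).as_rotvec()/(2*np.pi),nd)
        out+=[*d,*w,claw];p=p+R.apply(d*.5);R=R*Ro.from_rotvec(w*2*np.pi)
    n=len(out)//7
    for i in range(0,n,12): print([float(x)+0 for x in out[i*7:(i+12)*7]])
    print(n,'final',p,np.abs(np.array(out).reshape(-1,7)).max(0))
def cur():
    s=manip.sense();return np.array(s['tcp_pos']),Ro.from_quat(s['tool_rot'])
def line(a,b,n):
    w=(a[1].inv()*b[1]).as_rotvec()
    return [(a[0]+(b[0]-a[0])*i/n,a[1]*Ro.from_rotvec(w*i/n)) for i in range(1,n+1)]
E
python3 - <<'E'
from h import *
c=cur();t=pose(V[3],up=.08);print(t[0])
mid=(np.array([.34,.25,.27]),(c[1]*Ro.from_rotvec((c[1].inv()*t[1]).as_rotvec()*.5)))
cmds(c,line(c,mid,12)+line(mid,t,10),1,3)
E
```

```text
[ 0.47038899 -0.00295438  0.21460978]
[-0.041, -0.047, -0.006, 0.0, -0.001, -0.001, 1.0, -0.04, -0.047, -0.007, 0.0, -0.002, -0.001, 1.0, -0.04, -0.047, -0.005, 0.0, -0.001, -0.001, 1.0, -0.04, -0.048, -0.006, 0.0, -0.002, -0.001, 1.0, -0.04, -0.047, -0.005, -0.001, -0.001, -0.001, 1.0, -0.04, -0.049, -0.005, 0.0, -0.001, -0.001, 1.0, -0.039, -0.048, -0.004, 0.0, -0.002, -0.001, 1.0, -0.039, -0.048, -0.005, 0.0, -0.001, -0.001, 1.0, -0.038, -0.049, -0.004, 0.0, -0.001, -0.001, 1.0, -0.039, -0.049, -0.003, 0.0, -0.002, -0.001, 1.0, -0.038, -0.049, -0.004, 0.0, -0.001, -0.001, 1.0, -0.038, -0.05, -0.003, 0.0, -0.002, -0.001, 1.0]
[-0.036, -0.043, 0.015, 0.0, -0.001, -0.001, 1.0, -0.036, -0.043, 0.015, -0.001, -0.002, -0.002, 1.0, -0.035, -0.043, 0.016, 0.0, -0.002, -0.001, 1.0, -0.034, -0.044, 0.015, 0.0, -0.001, -0.001, 1.0, -0.034, -0.044, 0.016, 0.0, -0.002, -0.001, 1.0, -0.034, -0.044, 0.017, 0.0, -0.002, -0.002, 1.0, -0.033, -0.045, 0.017, 0.0, -0.001, -0.001, 1.0, -0.033, -0.045, 0.017, 0.0, -0.002, -0.001, 1.0, -0.032, -0.045, 0.017, 0.0, -0.002, -0.001, 1.0, -0.031, -0.045, 0.018, -0.001, -0.001, -0.001, 1.0]
22 final [ 0.47023032 -0.00295246  0.21453473] [0.041 0.05  0.018 0.001 0.002 0.002 1.   ]
```

>>> servo_tool:
  commands: [-0.04,-0.047,-0.006,0,-0.001,-0.001,1,-0.04,-0.047,-0.006,0,-0.002,-0.001,1,-0.04,-0.047,-0.006,0,-0.001,-0.001,1,-0.04,-0.048,-0.006,0,-0.002,-0.001,1,-0.04,-0.048,-0.005,0,-0.001,-0.001,1,-0.04,-0.048,-0.005,0,-0.001,-0.001,1,-0.04,-0.048,-0.004,0,-0.002,-0.001,1,-0.039,-0.048,-0.005,0,-0.001,-0.001,1,-0.038,-0.049,-0.004,0,-0.001,-0.001,1,-0.039,-0.049,-0.003,0,-0.002,-0.001,1,-0.038,-0.049,-0.004,0,-0.001,-0.001,1,-0.038,-0.05,-0.003,0,-0.002,-0.001,1]

```text
t: 2.3
tcp_pos: [0.3407, 0.2487, 0.2717]
tool_rot: [0.121, 0.991, -0.008, 0.053]
force: [1.2, -0.0, 0.2]
finger_gap: 1.004
gripper_force: 0.0
```

>>> servo_tool:
  commands: [-0.036,-0.043,0.015,0,-0.001,-0.001,1,-0.036,-0.043,0.015,-0.001,-0.002,-0.002,1,-0.035,-0.043,0.016,0,-0.002,-0.001,1,-0.034,-0.044,0.015,0,-0.001,-0.001,1,-0.034,-0.044,0.016,0,-0.002,-0.001,1,-0.034,-0.044,0.017,0,-0.002,-0.002,1,-0.033,-0.045,0.017,0,-0.001,-0.001,1,-0.033,-0.045,0.017,0,-0.002,-0.001,1,-0.032,-0.045,0.017,0,-0.002,-0.001,1,-0.031,-0.045,0.018,-0.001,-0.001,-0.001,1,0,0,0,0,0,0,1,0,0,0,0,0,0,1]

```text
t: 3.3
tcp_pos: [0.4706, -0.0045, 0.2167]
tool_rot: [0.085, 0.991, -0.01, 0.103]
force: [-0.4, -0.3, 1.0]
finger_gap: 0.998
gripper_force: 0.0
```

```bash
python3 - <<'E'
from h import *
c=cur();t=pose(V[3],up=.08);s=manip.sense();print(s['t'],c[0],t[0],(c[1].inv()*t[1]).as_rotvec(),s['q'],s['force'])
p=manip.snapshot('wrist');m=model(V)
im=p['img'][:,:,::-1].copy()
for k in ['tip','piv','hin','hout','grip']:
    u=proj(p,m[k])[0];print(k,u.round()); cv2.circle(im,tuple(int(x) for x in u),3,(0,0,255),1)
cv2.imwrite('pics/w1.png',im)
for q in ['prop_handle','gap_knob']: print(q,[(np.round(d['box']).tolist(),round(d['conf'],2)) for d in manip.look_for(p,q)][:2])
E
```

```text
3.3 [ 0.47061434 -0.00454648  0.21673361] [ 0.47038899 -0.00295438  0.21460978] [-0.00406976 -0.00275504 -0.00493582] [-0.2573207   0.27518102  1.96682636  0.02304287  0.69351997 -1.6732515 ] [-0.38704491 -0.3125534   0.96201817]
tip [146. 284.]
piv [404. 230.]
hin [258. 247.]
hout [258. 156.]
grip [258. 199.]
prop_handle [([171.0, 149.0, 253.0, 136.0], 0.71)]
gap_knob [([455.0, 196.0, 57.0, 51.0], 0.56)]
```

View pics/w1.png

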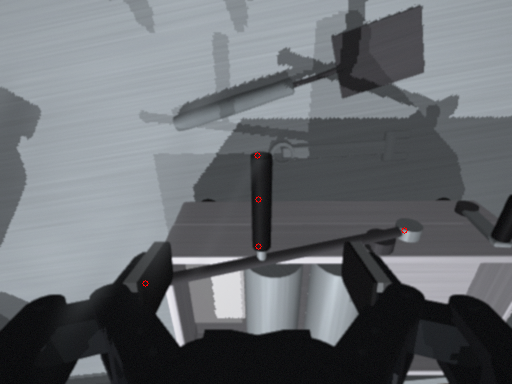

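```bash
python3 - <<'E'
from h import *
c=cur();t=pose(V[3]);cmds(c,line(c,t,5),1,4)
E
```

```text
[0.0063, -0.0001, 0.0323, -0.0001, -0.0001, 0.0, 1.0, 0.0063, -0.0001, 0.0323, -0.0001, -0.0001, -0.0001, 1.0, 0.0064, -0.0001, 0.0323, -0.0001, -0.0001, 0.0, 1.0, 0.0064, -0.0001, 0.0323, -0.0001, -0.0001, 0.0, 1.0, 0.0064, -0.0001, 0.0323, -0.0001, -0.0001, -0.0001, 1.0]
5 final [ 0.47037815 -0.00293494  0.13461081] [6.40e-03 1.00e-04 3.23e-02 1.00e-04 1.00e-04 1.00e-04 1.00e+00]
```

>>> servo_tool:
  commands: [0.0064,0,0.0323,0,0,0,1,0.0064,0,0.0323,0,0,0,1,0.0064,0,0.0323,0,0,0,1,0.0064,0,0.0323,0,0,0,1,0.0064,0,0.0323,0,0,0,1,0,0,0,0,0,0,1,0,0,0,0,0,0,-1,0,0,0,0,0,0,-1,0,0,0,0,0,0,-1,0,0,0,0,0,0,-1,0,0,0,0,0,0,-1,0,0,0,0,0,0,-1]
  force: 35

```text
t: 4.45
tcp_pos: [0.4715, -0.0022, 0.135]
tool_rot: [0.085, 0.991, -0.009, 0.104]
force: [5.4, 12.6, -4.9]
finger_gap: 0.175
gripper_force: 35.7
```

>>> servo_tool:
  commands: [0,0,0,0,0,0,-1,0,0,0,0,0,0,-1,0,0,0,0,0,0,-1]

```text
t: 4.7
tcp_pos: [0.4715, -0.0022, 0.1347]
tool_rot: [0.084, 0.991, -0.009, 0.103]
force: [2.9, 10.0, -2.8]
finger_gap: 0.174
gripper_force: 35.8
```

```bash
python3 - <<'E'
from h import *
c=cur();t=pose(V[3]);print(c[0]-t[0],manip.sense()['force'])
ths=np.linspace(V[3],1.5,21)
off=c[0]-t[0]
cmds((t[0],c[1]),[(pose(x)[0],c[1]) for x in ths[1:]],-1,4)
E
```

```text
[0.00107756 0.00079155 0.00013971] [ 2.9035845  10.01276589 -2.84015916]
[-0.0035, 0.0057, -0.0168, 0.0, 0.0, 0.0, -1.0, -0.0035, 0.0068, -0.0165, 0.0, 0.0, 0.0, -1.0, -0.0033, 0.0077, -0.016, 0.0, 0.0, 0.0, -1.0, -0.0033, 0.0088, -0.0155, 0.0, 0.0, 0.0, -1.0, -0.0031, 0.0096, -0.015, 0.0, 0.0, 0.0, -1.0, -0.003, 0.0106, -0.0144, 0.0, 0.0, 0.0, -1.0, -0.0029, 0.0114, -0.0138, 0.0, 0.0, 0.0, -1.0, -0.0027, 0.0123, -0.013, 0.0, 0.0, 0.0, -1.0, -0.0025, 0.0131, -0.0123, 0.0, 0.0, 0.0, -1.0, -0.0024, 0.0138, -0.0115, 0.0, 0.0, 0.0, -1.0, -0.0022, 0.0144, -0.0107, 0.0, 0.0, 0.0, -1.0, -0.002, 0.0151, -0.0098, 0.0, 0.0, 0.0, -1.0]
[-0.0018, 0.0157, -0.0089, 0.0, 0.0, 0.0, -1.0, -0.0017, 0.0162, -0.0079, 0.0, 0.0, 0.0, -1.0, -0.0014, 0.0167, -0.007, 0.0, 0.0, 0.0, -1.0, -0.0012, 0.017, -0.006, 0.0, 0.0, 0.0, -1.0, -0.001, 0.0174, -0.005, 0.0, 0.0, 0.0, -1.0, -0.0007, 0.0177, -0.0039, 0.0, 0.0, 0.0, -1.0, -0.0006, 0.0179, -0.0029, 0.0, 0.0, 0.0, -1.0, -0.0003, 0.018, -0.0018, 0.0, 0.0, 0.0, -1.0]
20 final [0.49232434 0.12826576 0.24104822] [0.0035 0.018  0.0168 0.     0.     0.     1.    ]
```

>>> servo_tool:
  commands: [-0.0035,0.0067,-0.0168,0,0,0,-1,-0.0035,0.0068,-0.0165,0,0,0,-1,-0.0033,0.0077,-0.016,0,0,0,-1,-0.0033,0.0088,-0.0155,0,0,0,-1,-0.0031,0.0096,-0.015,0,0,0,-1,-0.003,0.0106,-0.0144,0,0,0,-1]

```text
t: 5.2
tcp_pos: [0.4751, 0.0202, 0.1833]
tool_rot: [0.083, 0.991, -0.012, 0.103]
force: [-1.5, -7.3, -0.9]
finger_gap: 0.169
gripper_force: 34.2
```

>>> servo_tool:
  commands: [-0.0029,0.0114,-0.0138,0,0,0,-1,-0.0027,0.0123,-0.013,0,0,0,-1,-0.0025,0.0131,-0.0123,0,0,0,-1,-0.0024,0.0138,-0.0115,0,0,0,-1,-0.0022,0.0144,-0.0107,0,0,0,-1,-0.002,0.0151,-0.0098,0,0,0,-1]

```text
t: 5.7
tcp_pos: [0.4815, 0.0578, 0.2211]
tool_rot: [0.082, 0.991, -0.014, 0.103]
force: [-7.6, -11.3, 13.1]
finger_gap: 0.169
gripper_force: 34.9
```

>>> servo_tool:
  commands: [-0.002,0.0147,-0.011,0,0,0,-1,-0.0017,0.0162,-0.0089,0,0,0,-1,-0.0014,0.0167,-0.007,0,0,0,-1,-0.0012,0.017,-0.006,0,0,0,-1,-0.001,0.0174,-0.005,0,0,0,-1,-0.0007,0.0177,-0.0039,0,0,0,-1,-0.0006,0.0179,-0.0029,0,0,0,-1,-0.0003,0.018,-0.0018,0,0,0,-1,0,0,0,0,0,0,-1]

```text
t: 6.45
tcp_pos: [0.4933, 0.1289, 0.2433]
tool_rot: [0.083, 0.991, -0.01, 0.104]
force: [-2.2, 0.1, 8.0]
finger_gap: 0.171
gripper_force: 37.3
```

```bash
python3 - <<'E'
from h import *
c=cur();t=pose(1.5);print(c[0]-t[0],manip.sense()['force'])
b=manip.snapshot('side');a=manip.snapshot('scene')
x=cv2.resize(a['img'][90:250,200:360,::-1],(480,480),interpolation=2);y=cv2.resize(b['img'][100:300,160:310,::-1],(300,400),interpolation=2)
y=cv2.copyMakeBorder(y,0,80,0,0,0);cv2.imwrite('pics/m1.png',np.hstack([x,y]))
ths=np.linspace(1.5,1.74,6);cmds((t[0],c[1]),[(pose(x)[0],c[1]) for x in ths[1:]],-1,4)
E
```

```text
[0.00096473 0.00062724 0.00230308] [-2.22543921  0.05357119  8.00306258]
[-0.0001, 0.0144, -0.0007, 0.0, 0.0, 0.0, -1.0, 0.0, 0.0144, 0.0, 0.0, 0.0, 0.0, -1.0, 0.0001, 0.0144, 0.0006, 0.0, 0.0, 0.0, -1.0, 0.0003, 0.0143, 0.0013, 0.0, 0.0, 0.0, -1.0, 0.0005, 0.0142, 0.002, 0.0, 0.0, 0.0, -1.0]
5 final [0.49822555 0.16361666 0.23929264] [5.00e-04 1.44e-02 2.00e-03 0.00e+00 0.00e+00 0.00e+00 1.00e+00]
```

View pics/m1.png

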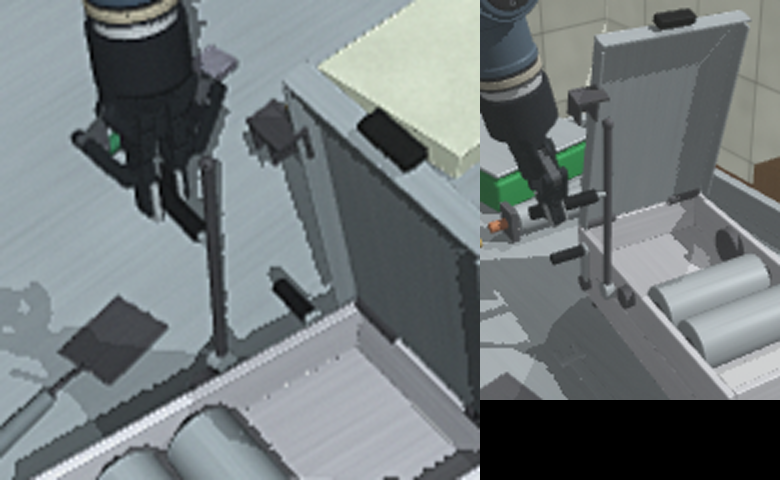

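>>> servo_tool:
  commands: [-0.0005,0.0072,-0.0025,0,0,0,-1,0,0.0072,0,0,0,0,-1,0,0.0072,0,0,0,0,-1,0,0.0072,0,0,0,0,-1,0.0001,0.0072,0.0003,0,0,0,-1,0.0001,0.0072,0.0003,0,0,0,-1,0.0002,0.0072,0.0006,0,0,0,-1,0.0002,0.0072,0.0006,0,0,0,-1]

```text
t: 7.22
tcp_pos: [0.4977, 0.1567, 0.2425]
tool_rot: [0.083, 0.991, -0.01, 0.103]
force: [2.3, -3.8, 2.6]
finger_gap: 0.175
gripper_force: 37.1
```

>>> servo_tool:
  commands: [0.0002,0.006,0.001,0,0,0,-1,0.0002,0.006,0.001,0,0,0,-1,0,0,0,0,0,0,-1]

```text
t: 7.47
tcp_pos: [0.4988, 0.1632, 0.2416]
tool_rot: [0.083, 0.991, -0.01, 0.103]
force: [0.5, -1.0, 2.9]
finger_gap: 0.176
gripper_force: 37.2
```

```bash
python3 - <<'E'
from h import *
c=cur();print(manip.sense()['force'])
for th in (1.68,1.72,1.754): print(th,c[0]-pose(th)[0])
b=manip.snapshot('side');a=manip.snapshot('scene')
x=cv2.resize(a['img'][100:200,240:340,::-1],(400,400),interpolation=2);y=cv2.resize(b['img'][120:220,180:280,::-1],(400,400),interpolation=2)
cv2.imwrite('pics/m2.png',np.hstack([x,y]))
E
```

```text
[ 0.49624062 -1.0194515   2.90085253]
1.68 [0.00199382 0.00831692 0.00105323]
1.72 [0.00101248 0.00244881 0.00182624]
1.754 [ 0.0001829  -0.00251178  0.00266994]
```

View pics/m2.png

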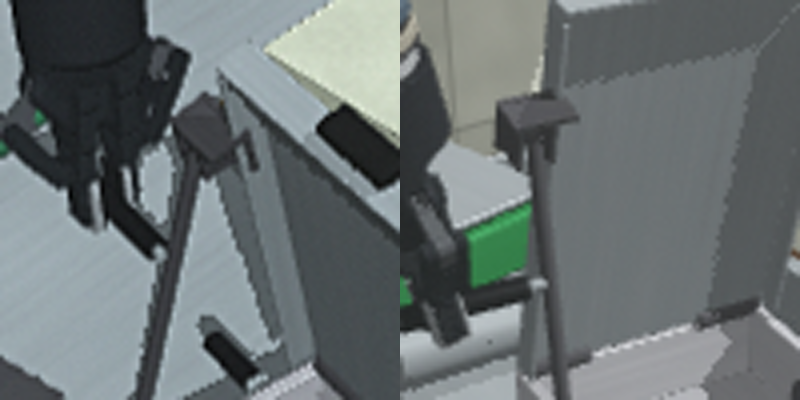

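The tip has entered the socket in both views (left panel about (200,160), right about (535,155)). The hood hasn't moved. I'll go on in small steps until the stop is felt.

>>> servo_tool:
  commands: [0.0001,0.003,0.0006,0,0,0,-1,0.0001,0.003,0.0006,0,0,0,-1,0,0,0,0,0,0,-1]

```text
t: 7.82
tcp_pos: [0.4991, 0.1653, 0.2412]
tool_rot: [0.083, 0.991, -0.01, 0.103]
force: [1.1, -3.3, 5.1]
finger_gap: 0.174
gripper_force: 37.4
```

>>> servo_tool:
  commands: [0.0001,0.003,0.0006,0,0,0,-1,0,0,0,0,0,0,-1]

```text
t: 7.98
tcp_pos: [0.4993, 0.1668, 0.2407]
tool_rot: [0.083, 0.991, -0.01, 0.103]
force: [0.7, -1.3, 4.4]
finger_gap: 0.174
gripper_force: 37.5
```

>>> servo_tool:
  commands: [0.0001,0.003,0.0006,0,0,0,-1,0,0,0,0,0,0,-1]

```text
t: 8.15
tcp_pos: [0.4994, 0.1673, 0.2406]
tool_rot: [0.083, 0.991, -0.011, 0.103]
force: [-0.8, -5.2, 7.7]
finger_gap: 0.17
gripper_force: 37.8
```

>>> servo_tool:
  commands: [0.0001,0.003,0.0006,0,0,0,-1,0,0,0,0,0,0,-1]

```text
t: 8.32
tcp_pos: [0.4994, 0.1673, 0.2405]
tool_rot: [0.083, 0.991, -0.013, 0.103]
force: [-1.9, -11.5, 9.7]
finger_gap: 0.17
gripper_force: 38.1
```

```bash
python3 - <<'E'
from h import *
c=cur();print(manip.sense()['force'])
for th in (1.72,1.754): print(th,c[0]-pose(th)[0])
b=manip.snapshot('side');a=manip.snapshot('scene')
x=cv2.resize(a['img'][100:200,240:340,::-1],(400,400),interpolation=2);y=cv2.resize(b['img'][120:220,180:280,::-1],(400,400),interpolation=2)
cv2.imwrite('pics/m3.png',np.hstack([x,y]))
E
```

```text
[ -1.86568574 -11.46706396   9.7364819 ]
1.72 [0.00163453 0.00661663 0.00079506]
1.754 [0.00080496 0.00165604 0.00163876]
```

View pics/m3.png

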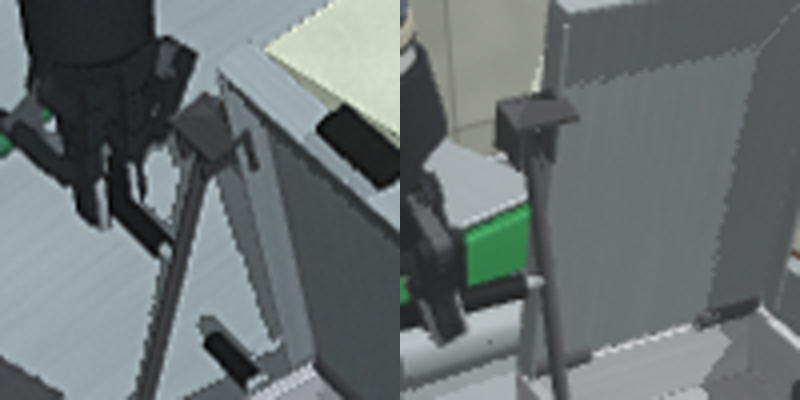

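>>> servo_tool:
  commands: [0,-0.004,0,0,0,0,-1,0,0,0,0,0,0,1,0,0,0,0,0,0,1,0,0,0,0,0,0,1,0,0,0,0,0,0,1,0,0,0,0,0,0,1,0,0,0,0,0,0,1,0,0,0,0,0,0,1,0,0,0,0,0,0,1]

```text
t: 9.17
tcp_pos: [0.4993, 0.1678, 0.2398]
tool_rot: [0.083, 0.991, -0.01, 0.103]
force: [0.2, 0.2, -0.1]
finger_gap: 0.999
gripper_force: 0.0
```

>>> servo_tool:
  commands: [0.03,0,0,0,0,0,1,0.04,0,0,0,0,0,1,0.04,0,0,0,0,0,1,0.04,0,0,0,0,0,1,0.04,0,0,0,0,0,1,0,0,0,0,0,0,1,0,0,0,0,0,0,1]

```text
t: 9.75
tcp_pos: [0.4072, 0.1834, 0.2205]
tool_rot: [0.083, 0.991, -0.01, 0.103]
force: [0.9, 0.1, 0.5]
finger_gap: 0.997
gripper_force: 0.0
```

```bash
python3 - <<'E'
from h import *
s=manip.sense();print(s['tcp_pos'],s['force'],s['t'])
b=manip.snapshot('side');a=manip.snapshot('scene')
x=cv2.resize(a['img'][100:230,220:350,::-1],(400,400),interpolation=2);y=cv2.resize(b['img'][110:260,160:310,::-1],(400,400),interpolation=2)
cv2.imwrite('pics/m4.png',np.hstack([x,y]))
E
```

```text
[0.40723047 0.1833598  0.22046445] [0.8926195  0.06422389 0.46016176] 9.75
```

View pics/m4.png

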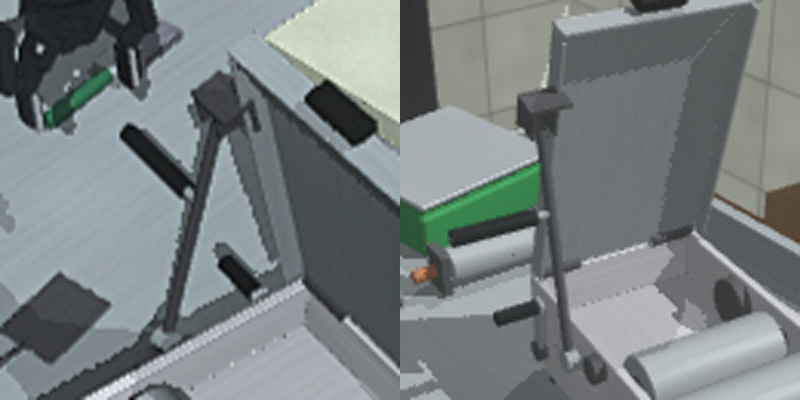

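The rod's tip sits in the socket (left panel about (215,110), right about (545,110)). The gripper is clear, and the hood and gap lever haven't moved.

```bash
python3 -c "
from station import manip
print(manip.sign_off())"
```

```text
the job is handed in; nothing more can be done
None
```

The prop rod is swung up against its end stop with its tip in the hood's socket and the handle released; in the camera views the hood and gap lever look unmoved, and I handed the job in at about 10 s (sign-off returned no verdict).

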